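# Tip a mallet-head blank onto its face and push it home against the stop

## Robot

A 6-joint arm with a two-finger parallel gripper is mounted at the origin on a cart in front of the work surface, level with it; the furniture and walls round the work are solid. World frame = base frame: x ahead of the robot, y to its left, z up, the work surface at z = 0. Lengths are in m, angles in rad, forces in N, time in s.
With the tool pointing down it reaches from about 0.425 to 1.125 m from the base axis. Payload 14.9 kg.
Tool frame: the origin (TCP) lies on the centre line of the jaws, within the pads' length; the fingertips stand robot.tcp_to_tips ahead of it and the grasp point (between the pads) lies 6 mm ahead of it (robot.tcp_to_tips is the distance from the TCP to the fingertips, in m); y points along the fingers, z is the direction in which the jaws open and shut, and the axes are right-handed (so a half turn about y gives the same grasp; the last joint's range is limited). The gripper opens to 91 mm and grips with 3 to 60 N. Pads are 32 mm wide; open, the fingers measure 118 mm over their backs; the gripper's body (76 mm by 178 mm) begins 60 mm behind the grasp point.
Start: joints at [-1.359, 0.379, 1.734, -0, 1.028, -0.033], TCP at [0.17, -0.679, 0.239] pointing down, gripper open.
Joint ranges: [-2.77, 2.77], [-0.74, 2.19], [0, 2.66], [-1.06, 4.2], [0.31, 2.87], [-3.08, 3.08]. Speed limits (rad/s): [1.89, 1.89, 2.39, 3.14, 3.14, 3.14].

## Interface

Orientations are given as a rotation vector (axis times angle).
In Python, from workcell import robot gives the robot as it stands.
- The arm moves only by the tool arm_command, never from a script. Its argument "steps" is a list of rows, each an object with "hand": the closure, from 0 (fully open) to 1 (shut); "xyz": the shift along the tool's x, y, z in mm, a list of three; "rotation": the turn, a rotation vector about the tool's x, y, z in degrees, a list of three. In form: [{"hand": hand, "xyz": [x, y, z], "rotation": [wx, wy, wz]}, ...]. A call has 1 to 12 rows; each row shifts and turns the commanded pose from where the row before left it, along the tool's axes as they then stand; what a row does not reach is not made up. A row lasts 1/10 s, in which the tool goes at most 50 mm and 8.59 degrees, less where a joint would pass 70% of its speed; a pose out of reach is approached as far as the arm can. A call with a gripper value outside its range is refused whole. The fingers move at their own pace and stop on an object; "squeeze" is the grip in N (left out, the last holds). Time passes only in rows, so rows that do not move let the fingers close. It gives the time, the measured TCP pose, the force and the opening at its end, in the units of the state.
- robot.observe(): the state, without advancing time (a new reading comes with each control period).
- robot.read_camera(name): name is "side" or "top" or "wrist"; returns the picture (420x560x3 uint8, red, green, blue); there is no depth.
- robot.get_calibration(name): a dict with "vertical_fov" (degrees; the focal length in pixels is half the picture's height over the tangent of half this angle, whatever the lens; pixels are square), "cx", "cy" (the principal point, pixels), "position" and "attitude" of the camera in the world. Camera axes: x right, y down, z forward; pixel columns grow to the right and rows downward; lengths in m; the calibration is good to about 2 mm. A picture is of the moment at which its call begins: read the wrist's pose just before it. get_calibration takes no time and is no camera call; for the wrist camera it gives the pose at the moment of the call.
- robot.finish_job(): hands the job in, once; it reports no verdict.
The state is a dict: "clock": time; "joints": joint angles; "dq": joint speeds; "tau": joint torques, N m; "tool_pos": TCP position; "tool_rot": TCP orientation; "force": force on the tool from outside, world axes, zero at the start; "torque": the same for the moment, N m; "opening": opening from 0.0 (shut) to 1.0 (fully open).
Only numpy, scipy, OpenCV 4.12 (cv2) and the standard library are available. Lean on these libraries where they do the work, as an engineer would, in place of code of your own. Each camera call takes 0.05 s, during which the arm holds its last target.

## Task

A wooden mallet-head blank stands on end on the working board. Without gripping or lifting it, push it over with the fingertips towards the end stop, so that it lies flat on the board, dark pencilled face up and its length pointing at the stop; then push it along the board until its end sits flush against the stop, and take the hand away. Leave the tea glass, the wax tin and the sanding block where they are.

Things in the scene. Friction and masses are not known exactly. Their poses are not given: they have to be found in the camera images.
- board: Plywood working board fixed to the bench, 300 mm long (its x), 170 mm wide (its y), 18 mm thick; z up. Origin: centre of its underside, on the bench. A brown wooden end stop lies across its whole width at its +x end: its inner face is the plane x = +117 mm (facing -x), it is 30 mm thick, its top 24 mm above the board's upper face. Position and yaw vary.
- blank: Loose laminated wooden block, 0.3 to 0.5 kg, 50 mm thick (its x), 75 mm wide (its y), 150 mm long (its z); its -x face is dark with white pencil lines, the rest pale. Origin: centre of the end it stands on at the start. At the start z is up, +x looks at the stop (within 8 degrees) and 15 to 27 mm of board lie behind the dark face. Lying as wanted, its x points down and its z at the stop.
- blank_mid (a point): The middle of the blank (75 mm along its z from the origin), axes as the blank's; 93 mm above the bench while it stands, 43 mm when it lies flat. A push of about 2 N high on the dark face tips the blank towards the stop; past about 18 degrees it falls by itself.
- blank_end (a point): Centre of the blank's other end face (150 mm along its z from the origin): the top while it stands, and the end that must sit against the stop. When the blank has fallen it lies short of the stop by some 25 to 55 mm.
- tea_glass: Glass tumbler with cold tea, 85 mm across, 90 mm high, loose on the bench beside the board's stop half (board's -y side). Origin: centre of its underside.
- wax_tin: Open round tin of yellow wax, 61 mm across, 18 mm high, loose on the bench beside the board's stop half (board's +y side). Origin: centre of its underside.
- sanding_block: Pale wooden sanding block, 93 x 87 x 34 mm, loose on the bench to the right of the board. Origin: centre of its underside.
There are look-alikes about, which are no part of the job. Of the things like the blank, leave any that is blue; of the rest the larger one is meant.

How it is judged:
By the outcome, as a careful person would: the job done as asked, in the order asked, and still so for the second after the job is handed in, with the robot touching nothing.
It also fails if it takes over 45 s, if anything falls off the work surface, if the arm or the gripper's body presses on something with over 40 N, if the wrist force passes 120 N, or if a joint passes its speed limit or range.

## Working session

There is one attempt and no reset: what is moved stays moved. The work goes in short steps, Python scripts to look and compute and a tool call to move; the robot and the scene stay as the last step left them, time stands still between calls to the robot, and variables do not carry over. Pictures are saved under pics/ and viewed, and the job is handed in when it is done.

Besides the shell and the picture viewer there is one more tool, called in YAML: its name, and indented under it one key for each argument. arm_command: Moves the arm, as the interface text tells. Its arguments: {"type":"object","properties":{"steps":{"type":"array"},"squeeze":{"type":"number"}},"required":["steps"]}

```bash
mkdir -p pics; ls; python3 - <<'E'
from workcell import robot
import cv2
print(robot.tcp_to_tips, robot.observe())
for n in ["top","side"]:
    im=robot.read_camera(n); cv2.imwrite(f"pics/{n}0.png",im[:,:,::-1]); print(n,robot.get_calibration(n))
E
```

```text
pics
0.025 {'clock': 0.0, 'joints': array([-1.35926160e+00,  3.79417683e-01,  1.73476478e+00, -2.46275900e-05,
        1.02847544e+00, -3.32957524e-02]), 'dq': array([ 5.51886374e-04,  7.84538761e-04,  9.06658900e-05, -8.67681913e-04,
        8.45932925e-04,  4.15187330e-04]), 'tau': array([ 8.44780316e-04, -7.63723969e+01, -4.34371412e+01,  6.51652250e-02,
        4.24227992e-02, -9.44021735e-05]), 'tool_pos': array([ 0.16959187, -0.6787785 ,  0.23828978]), 'tool_rot': array([-0.25743194,  2.09243966, -2.09020794]), 'force': array([ 0.23028145,  0.04390776, -0.11765744]), 'torque': array([-0.04435971, -0.01375029, -0.0421972 ]), 'opening': 1.0002223705454958}
top {'vertical_fov': 50.91672052824952, 'cx': 280.7662729894431, 'cy': 200.63652579521283, 'position': array([ 0.51272859, -0.07134114,  1.01059914]), 'attitude': array([-2.2141078 ,  2.20811452, -0.07325123])}
side {'vertical_fov': 45.51830003262705, 'cx': 288.27927931847165, 'cy': 206.6429346608272, 'position': array([0.53904853, 0.88352226, 0.95060076]), 'attitude': array([ 0.01247566,  2.83801326, -1.29820785])}
```

View pics/top0.png

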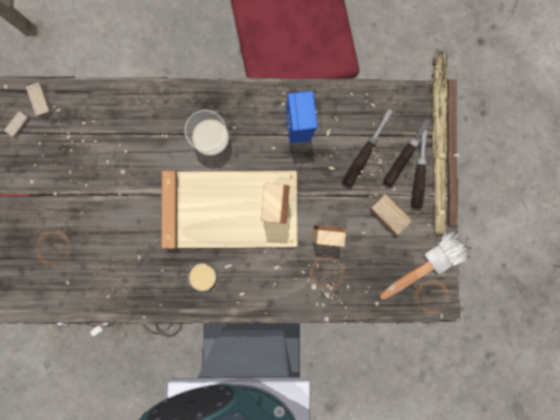

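View pics/side0.png

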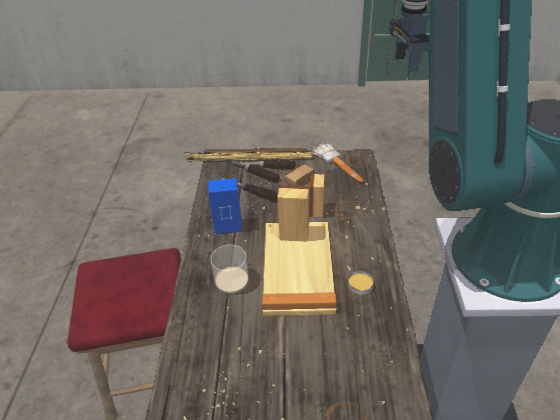

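Top view: the board runs left to right, with its stop at the left (col 162-176), which is +y in the world. The blank stands at about (275,203), dark face to the right. A smaller look-alike is at (330,238), the sanding block at (392,215), the glass at (208,135) and the tin at (203,278).

```bash
cat > h.py <<'E'
import numpy as np, cv2
from scipy.spatial.transform import Rotation as R
def ray(c,uv):
    uv=np.atleast_2d(np.asarray(uv,float)); f=210/np.tan(np.radians(c['vertical_fov'])/2)
    d=np.c_[(uv[:,0]-c['cx'])/f,(uv[:,1]-c['cy'])/f,np.ones(len(uv))]
    return np.array(c['position']),R.from_rotvec(c['attitude']).apply(d)
def onz(c,uv,z):
    p,d=ray(c,uv); return p+d*((z-p[2])/d[:,2])[:,None]
def proj(c,P):
    q=R.from_rotvec(c['attitude']).inv().apply(np.atleast_2d(P)-c['position']); f=210/np.tan(np.radians(c['vertical_fov'])/2)
    return q[:,:2]/q[:,2:]*f+[c['cx'],c['cy']]
E
python3 - <<'E'
from h import *
im=cv2.imread('pics/top0.png')
cv2.imwrite('pics/top0z.png',cv2.resize(im[100:300,150:350],(800,800),interpolation=cv2.INTER_CUBIC)[:600])
im=cv2.imread('pics/side0.png')
cv2.imwrite('pics/side0z.png',cv2.resize(im[165:315,200:400],(800,600),interpolation=cv2.INTER_CUBIC))
E
```

```text
(no output)
```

View pics/top0z.png

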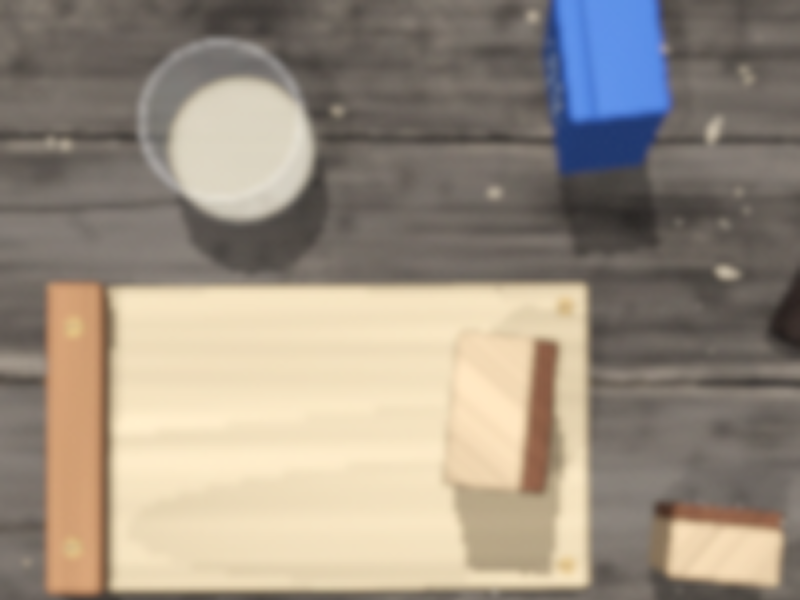

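View pics/side0z.png

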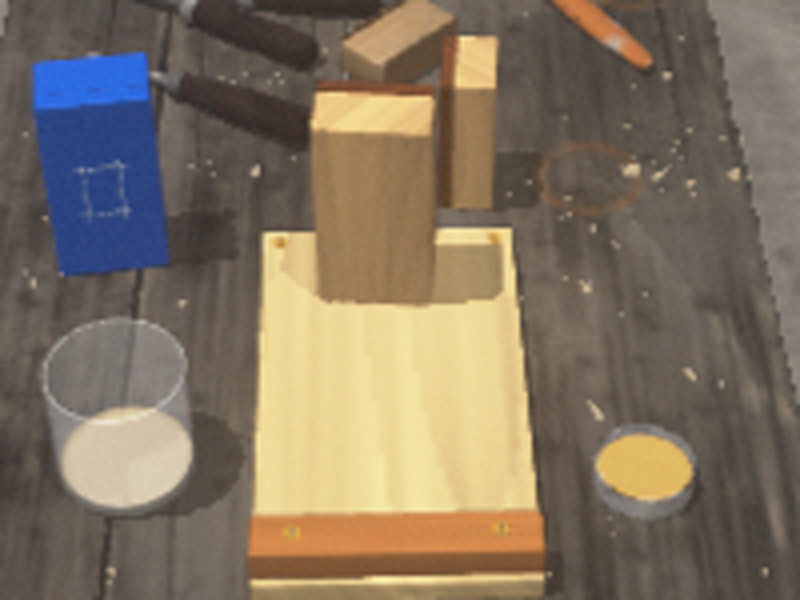

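```bash
python3 - <<'E'
from h import *
from workcell import robot
ct=robot.get_calibration('top');cs=robot.get_calibration('side')
t=lambda a:np.array(a)/4.+[150,100]-.375
s=lambda a:np.array(a)/4.+[200,165]-.375
np.set_printoptions(precision=4,suppress=True)
print('board back',onz(ct,t([(588,284),(590,585)]),.018))
st=onz(ct,t([(103,284),(104,593)]),.042);print('stop inner top',st)
print('stop outer top',onz(ct,t([(47,284),(47,594)]),.042))
print('blank top',onz(ct,t([(460,330),(533,340),(522,491),(446,483)]),.168))
print('blank dark bottom',onz(ct,t([(556,344),(545,492)]),.018))
print('small top',onz(ct,t([(670,516),(781,526),(779,586),(665,580)]),.1))
print('side: front bottom',onz(cs,s([(322,302),(434,305)]),.018))
print('side: top',onz(cs,s([(314,127),(431,134),(434,92),(315,88)]),.168))
print('side: board back',onz(cs,s([(264,232),(511,228)]),.018), 'stop',onz(cs,s([(252,515),(542,514)]),.042))
print('small side top/bot',onz(cs,s([(455,84),(494,88),(497,38),(457,38)]),.1),onz(cs,s([(450,207),(494,209)]),0))
print('glass top bottom', onz(ct,t([(240,150)]),.0),'tin',onz(ct,[[203,277]],.018),'sand',onz(ct,[[392,215]],.034))
# small height from front edge: side bottom vs top
E
```

```text
board back [[ 0.6234 -0.1303  0.018 ]
 [ 0.4538 -0.1315  0.018 ]]
stop inner top [[0.6194 0.1373 0.042 ]
 [0.4507 0.1347 0.042 ]]
stop outer top [[0.6193 0.1678 0.042 ]
 [0.4501 0.1655 0.042 ]]
blank top [[ 0.5843 -0.06    0.168 ]
 [ 0.5796 -0.095   0.168 ]
 [ 0.5074 -0.0899  0.168 ]
 [ 0.5111 -0.0536  0.168 ]]
blank dark bottom [[ 0.5893 -0.1122  0.018 ]
 [ 0.5059 -0.1061  0.018 ]]
small top [[ 0.4942 -0.1678  0.1   ]
 [ 0.4891 -0.2254  0.1   ]
 [ 0.4582 -0.2242  0.1   ]
 [ 0.4613 -0.1652  0.1   ]]
side: front bottom [[ 0.5826 -0.0607  0.018 ]
 [ 0.5086 -0.0564  0.018 ]]
side: top [[ 0.5826 -0.0612  0.168 ]
 [ 0.5111 -0.0527  0.168 ]
 [ 0.5081 -0.0936  0.168 ]
 [ 0.5826 -0.0996  0.168 ]]
side: board back [[ 0.6235 -0.13    0.018 ]
 [ 0.4537 -0.1302  0.018 ]] stop [[0.6196 0.1378 0.042 ]
 [0.4521 0.1399 0.042 ]]
small side top/bot [[ 0.4909 -0.1868  0.1   ]
 [ 0.4646 -0.1818  0.1   ]
 [ 0.4596 -0.2378  0.1   ]
 [ 0.4876 -0.2386  0.1   ]] [[ 0.4939 -0.1727  0.    ]
 [ 0.4629 -0.1699  0.    ]]
glass top bottom [[0.7017 0.069  0.    ]] tin [[0.3845 0.0783 0.018 ]] sand [[ 0.5234 -0.342   0.034 ]]
```

```bash
cat > st.py <<'E'
from h import *
from workcell import robot
np.set_printoptions(precision=4,suppress=True)
import sys
o=robot.observe(); M=R.from_rotvec(o['tool_rot'])
print(o['clock'],o['tool_pos'],o['opening'],o['force']); print(M.as_matrix())
def goal(p,jaw_dir): # jaw_dir: world dir of tool z (horizontal); tool y down
    z=np.array([*jaw_dir,0.]);z/=np.linalg.norm(z); y=np.array([0,0,-1.]); x=np.cross(y,z)
    G=R.from_matrix(np.c_[x,y,z]); 
    print('shift tool mm',M.inv().apply(np.array(p)-o['tool_pos'])*1000,'rot deg',np.degrees((M.inv()*G).as_rotvec()))
E
python3 - <<'E'
from st import *
goal([0.53,-0.17,0.24],[1,-0.088])
goal([0.53,-0.17,0.24],[-1,0.088])
print(o['joints'])
E
```

```text
0.1 [ 0.1696 -0.6788  0.2384] 0.9978982856083949 [-1.2707  0.0874  0.5592]
[[-0.9702 -0.0002  0.2423]
 [-0.2423  0.0009 -0.9702]
 [-0.     -1.     -0.0009]]
shift tool mm [-472.9891   -1.2004 -406.3182] rot deg [  0.0462 -70.9477  -0.0352]
shift tool mm [-472.9891   -1.2004 -406.3182] rot deg [  0.0385 109.0523   0.0506]
[-1.3593  0.3793  1.7347 -0.      1.0285 -0.0333]
```

arm_command:
  steps:
    - {"hand": 0.6,"xyz": [-20,0,-17],"rotation": [0,0,0]}
    - {"hand": 0.6,"xyz": [-20,0,-17],"rotation": [0,0,0]}
    - {"hand": 0.6,"xyz": [-20,0,-17],"rotation": [0,0,0]}
    - {"hand": 0.6,"xyz": [-20,0,-17],"rotation": [0,0,0]}
    - {"hand": 0.6,"xyz": [-20,0,-17],"rotation": [0,0,0]}
    - {"hand": 0.6,"xyz": [-20,0,-17],"rotation": [0,0,0]}
    - {"hand": 0.6,"xyz": [-20,0,-17],"rotation": [0,0,0]}
    - {"hand": 0.6,"xyz": [-20,0,-17],"rotation": [0,0,0]}
    - {"hand": 0.6,"xyz": [-20,0,-17],"rotation": [0,0,0]}
    - {"hand": 0.6,"xyz": [-20,0,-17],"rotation": [0,0,0]}
    - {"hand": 0.6,"xyz": [-20,0,-17],"rotation": [0,0,0]}
    - {"hand": 0.6,"xyz": [-20,0,-17],"rotation": [0,0,0]}

```text
clock: 1.3
tool_pos: [0.3534, -0.422, 0.2387]
tool_rot: [-0.257, 2.092, -2.091]
force: [0.6, 0.5, 0.1]
opening: 0.4
```

arm_command:
  steps:
    - {"hand": 0.6,"xyz": [-20,0,-17],"rotation": [0,0,0]}
    - {"hand": 0.6,"xyz": [-20,0,-17],"rotation": [0,0,0]}
    - {"hand": 0.6,"xyz": [-20,0,-17],"rotation": [0,0,0]}
    - {"hand": 0.6,"xyz": [-20,0,-17],"rotation": [0,0,0]}
    - {"hand": 0.6,"xyz": [-20,0,-17],"rotation": [0,0,0]}
    - {"hand": 0.6,"xyz": [-20,0,-17],"rotation": [0,0,0]}
    - {"hand": 0.6,"xyz": [-20,0,-17],"rotation": [0,0,0]}
    - {"hand": 0.6,"xyz": [-20,0,-17],"rotation": [0,0,0]}
    - {"hand": 0.6,"xyz": [-20,0,-17],"rotation": [0,0,0]}
    - {"hand": 0.6,"xyz": [-20,0,-17],"rotation": [0,0,0]}
    - {"hand": 0.6,"xyz": [-20,0,-17],"rotation": [0,0,0]}

```text
clock: 2.4
tool_pos: [0.5216, -0.1873, 0.2387]
tool_rot: [-0.258, 2.092, -2.091]
force: [0.1, -0.1, 0.1]
opening: 0.402
```

arm_command:
  steps:
    - {"hand": 0.6,"xyz": [0,0,0],"rotation": [0,-7,0]}
    - {"hand": 0.6,"xyz": [0,0,0],"rotation": [0,-7,0]}
    - {"hand": 0.6,"xyz": [0,0,0],"rotation": [0,-7,0]}
    - {"hand": 0.6,"xyz": [0,0,0],"rotation": [0,-7,0]}
    - {"hand": 0.6,"xyz": [0,0,0],"rotation": [0,-7,0]}
    - {"hand": 0.6,"xyz": [0,0,0],"rotation": [0,-7,0]}
    - {"hand": 0.6,"xyz": [0,0,0],"rotation": [0,-7,0]}
    - {"hand": 0.6,"xyz": [0,0,0],"rotation": [0,-7,0]}
    - {"hand": 0.6,"xyz": [0,0,0],"rotation": [0,-7,0]}
    - {"hand": 0.6,"xyz": [0,0,0],"rotation": [0,-8,0]}

```text
clock: 3.4
tool_pos: [0.521, -0.1882, 0.2387]
tool_rot: [-1.17, 1.27, -1.269]
force: [0.2, -0.4, -0.3]
opening: 0.399
```

```bash
python3 - <<'E'
from st import *
goal([0.541,-0.145,0.165],[1,-0.088])
for n in ["top","side"]:
    im=robot.read_camera(n); cv2.imwrite(f"pics/{n}1.png",im[:,:,::-1])
a=cv2.imread('pics/top1.png');b=cv2.imread('pics/side1.png')
cv2.imwrite('pics/both1.png',cv2.hconcat([cv2.resize(a[60:340,130:470],(400,330)),cv2.resize(b[100:330,160:440],(400,330))]))
E
```

```text
3.4 [ 0.521  -0.1882  0.2387] 0.3989244906520291 [ 0.2093 -0.3992 -0.3348]
[[-0.0816 -0.0004  0.9967]
 [-0.9967  0.0002 -0.0816]
 [-0.0002 -1.     -0.0004]]
shift tool mm [-44.7157  73.6967  16.4586] rot deg [ 0.0252  0.3503 -0.0086]
```

View pics/both1.png

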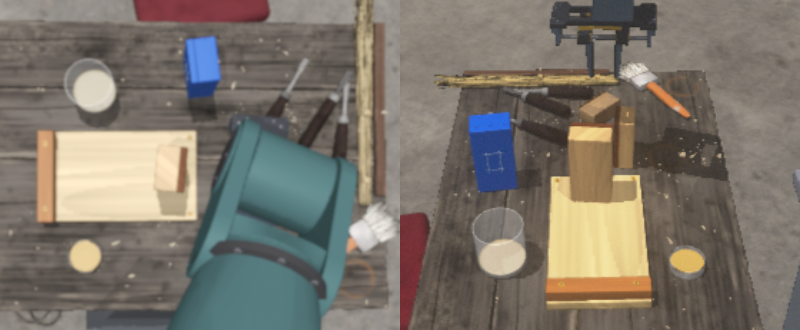

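The hand is level behind the blank. I'll lower it and move up close.

arm_command:
  steps:
    - {"hand": 0.6,"xyz": [0,0,9],"rotation": [0,0,0]}
    - {"hand": 0.6,"xyz": [-10,20,7],"rotation": [0,0,0]}
    - {"hand": 0.6,"xyz": [-10,30,0],"rotation": [0,0,0]}
    - {"hand": 0.6,"xyz": [-10,24,0],"rotation": [0,0,0]}
    - {"hand": 0.6,"xyz": [-10,0,0],"rotation": [0,0,0]}
    - {"hand": 0.6,"xyz": [-10,0,0],"rotation": [0,0,0]}
    - {"hand": 0.6,"xyz": [0,0,0],"rotation": [0,0,0]}

```text
clock: 4.2
tool_pos: [0.5424, -0.1392, 0.1663]
tool_rot: [-1.166, 1.272, -1.274]
force: [-0.2, -0.6, 0.0]
opening: 0.399
```

arm_command:
  steps:
    - {"hand": 0.6,"xyz": [-5,0,0],"rotation": [0,0,0]}
    - {"hand": 0.6,"xyz": [-5,0,0],"rotation": [0,0,0]}
    - {"hand": 0.6,"xyz": [-5,0,0],"rotation": [0,0,0]}
    - {"hand": 0.6,"xyz": [-5,0,0],"rotation": [0,0,0]}

```text
clock: 4.6
tool_pos: [0.5433, -0.1197, 0.1652]
tool_rot: [-1.167, 1.273, -1.273]
force: [-0.1, -1.8, 0.1]
opening: 0.404
```

```bash
python3 - <<'E'
from st import *
im=robot.read_camera('side'); cv2.imwrite('pics/side2.png',cv2.resize(im[130:310,180:420,::-1],(800,600)))
E
```

```text
4.6 [ 0.5433 -0.1197  0.1652] 0.403627614730855 [-0.1115 -1.7983  0.0747]
[[-0.087   0.0004  0.9962]
 [-0.9962 -0.0002 -0.087 ]
 [ 0.0001 -1.      0.0005]]
```

View pics/side2.png

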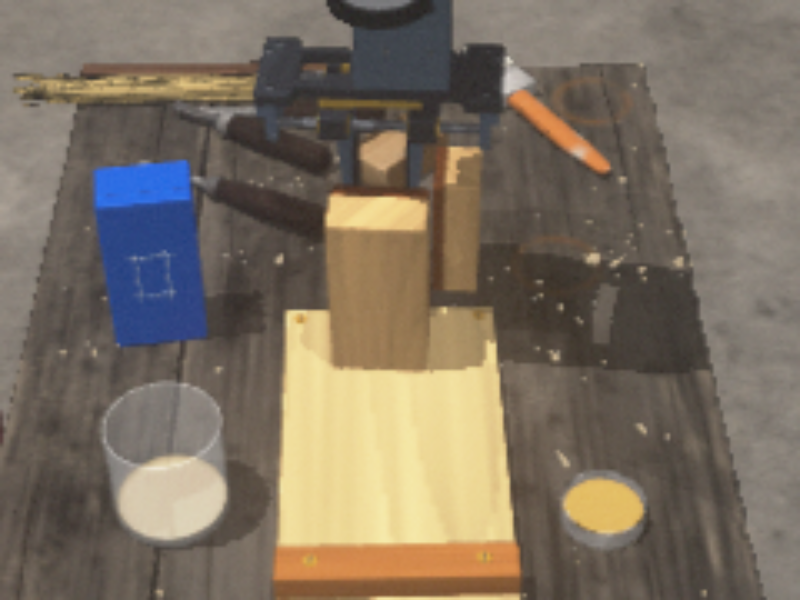

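The fingers have reached the dark face (1.8 N), both on the blank's width. Next I push it over.

arm_command:
  steps:
    - {"hand": 0.6,"xyz": [-4,0,0],"rotation": [0,0,0]}
    - {"hand": 0.6,"xyz": [-4,0,0],"rotation": [0,0,0]}
    - {"hand": 0.6,"xyz": [-4,0,0],"rotation": [0,0,0]}
    - {"hand": 0.6,"xyz": [-4,0,0],"rotation": [0,0,0]}
    - {"hand": 0.6,"xyz": [-4,0,0],"rotation": [0,0,0]}
    - {"hand": 0.6,"xyz": [-4,0,0],"rotation": [0,0,0]}

```text
clock: 5.25
tool_pos: [0.5453, -0.0957, 0.1649]
tool_rot: [-1.167, 1.273, -1.273]
force: [-0.7, -0.4, 0.5]
opening: 0.398
```

```bash
python3 - <<'E'
from st import *
im=robot.read_camera('side'); cv2.imwrite('pics/side3.png',cv2.resize(im[130:310,180:420,::-1],(800,600)))
E
```

```text
5.25 [ 0.5453 -0.0957  0.1649] 0.3981610120201301 [-0.6718 -0.3995  0.4531]
[[-0.0867 -0.0001  0.9962]
 [-0.9962  0.0001 -0.0867]
 [-0.0001 -1.     -0.0001]]
```

View pics/side3.png

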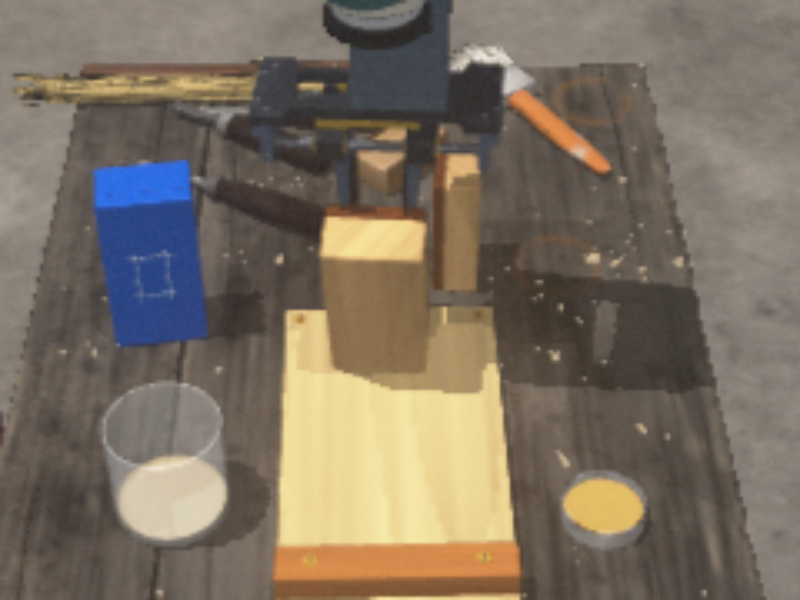

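It's tipping about its front edge without sliding. I'll keep going past the balance point and then hold back.

arm_command:
  steps:
    - {"hand": 0.6,"xyz": [-4,0,0],"rotation": [0,0,0]}
    - {"hand": 0.6,"xyz": [-4,0,0],"rotation": [0,0,0]}
    - {"hand": 0.6,"xyz": [-4,0,0],"rotation": [0,0,0]}
    - {"hand": 0.6,"xyz": [-4,0,0],"rotation": [0,0,0]}
    - {"hand": 0.6,"xyz": [-3,0,0],"rotation": [0,0,0]}
    - {"hand": 0.6,"xyz": [-3,0,0],"rotation": [0,0,0]}
    - {"hand": 0.6,"xyz": [0,0,0],"rotation": [0,0,0]}
    - {"hand": 0.6,"xyz": [0,0,0],"rotation": [0,0,0]}
    - {"hand": 0.6,"xyz": [0,0,0],"rotation": [0,0,0]}
    - {"hand": 0.6,"xyz": [0,0,0],"rotation": [0,0,0]}

```text
clock: 6.3
tool_pos: [0.5472, -0.0743, 0.1649]
tool_rot: [-1.167, 1.273, -1.273]
force: [-0.9, 0.8, -0.9]
opening: 0.398
```

```bash
python3 - <<'E'
from st import *
im=robot.read_camera('side'); cv2.imwrite('pics/side4.png',im[:,:,::-1]);cv2.imwrite('pics/side4z.png',cv2.resize(im[165:315,200:400,::-1],(800,600),interpolation=cv2.INTER_CUBIC))
im=robot.read_camera('top'); cv2.imwrite('pics/top4.png',im[:,:,::-1]);cv2.imwrite('pics/top4z.png',cv2.resize(im[150:300,150:350,::-1],(800,600),interpolation=cv2.INTER_CUBIC))
E
```

```text
6.3 [ 0.5472 -0.0743  0.1649] 0.3977779148454569 [-0.8511  0.8295 -0.9203]
[[-0.0869  0.      0.9962]
 [-0.9962 -0.     -0.0869]
 [ 0.     -1.      0.    ]]
```

View pics/side4z.png

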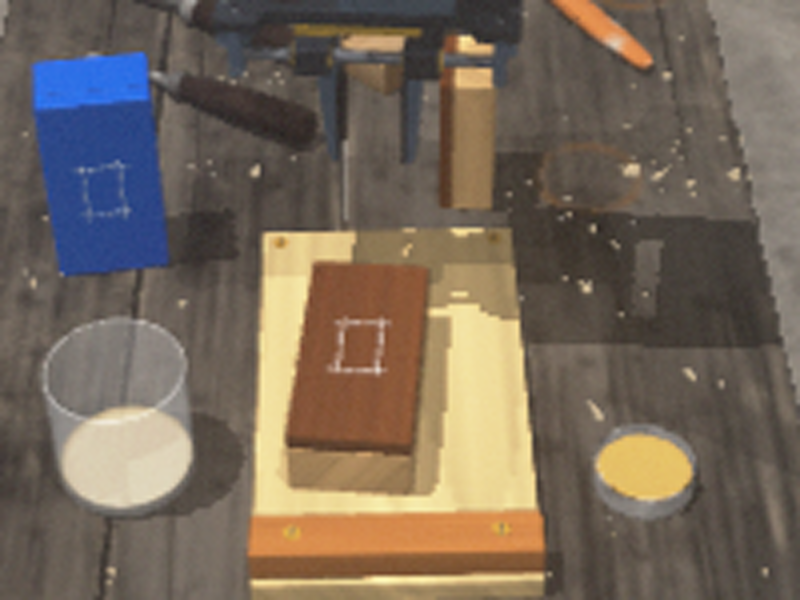

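View pics/top4z.png

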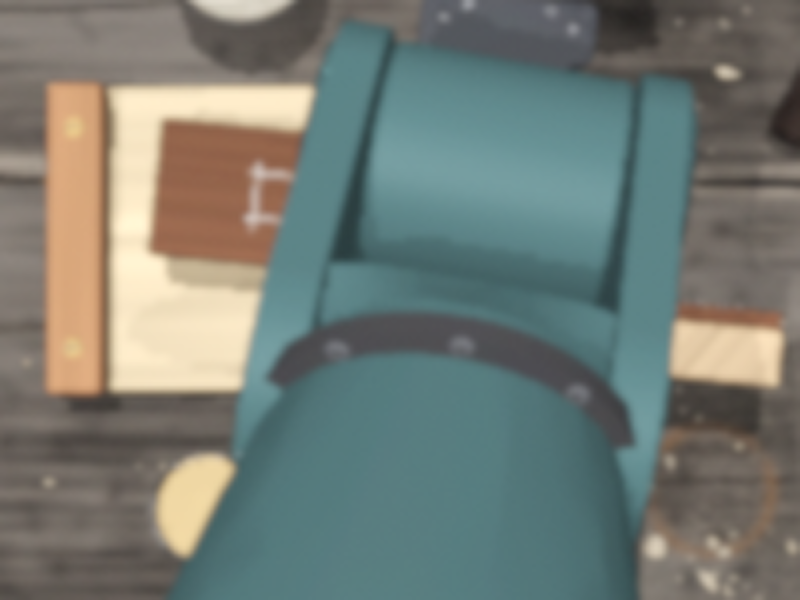

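It lies flat, dark face up and about 5° off square.

```bash
python3 - <<'E'
from st import *
s=lambda a:np.array(a)/4.+[200,165]-.375
t=lambda a:np.array(a)/4.+[150,150]-.375
c=robot.get_calibration('side')
print(onz(c,s([(317,262),(429,268),(411,452),(287,443)]),.068))
print(onz(c,s([(290,487),(408,496)]),.018))
print(onz(robot.get_calibration('top'),t([(164,120),(151,249)]),.068))
goal([0.541,-0.095,0.165],[1,0.013])
E
```

```text
6.4 [ 0.5471 -0.0743  0.1649] 0.4003930523527363 [0.0815 0.4062 0.549 ]
[[-0.0869 -0.      0.9962]
 [-0.9962 -0.     -0.0869]
 [ 0.     -1.     -0.    ]]
[[ 0.584  -0.0465  0.068 ]
 [ 0.5125 -0.0394  0.068 ]
 [ 0.527   0.1142  0.068 ]
 [ 0.5991  0.106   0.068 ]]
[[0.5997 0.097  0.018 ]
 [0.5288 0.1052 0.018 ]]
[[0.5974 0.0991 0.068 ]
 [0.5286 0.1052 0.068 ]]
shift tool mm [21.2015 -0.0696 -4.3233] rot deg [ 0.002  -5.7293  0.0006]
```

arm_command:
  steps:
    - {"hand": 0.5,"xyz": [20,0,5],"rotation": [0,-5.7,0]}
    - {"hand": 0.5,"xyz": [0,25,0],"rotation": [0,0,0]}
    - {"hand": 0.5,"xyz": [0,30,0],"rotation": [0,0,0]}
    - {"hand": 0.5,"xyz": [0,30,0],"rotation": [0,0,0]}
    - {"hand": 0.5,"xyz": [0,20,0],"rotation": [0,0,0]}
    - {"hand": 0.5,"xyz": [0,0,0],"rotation": [0,0,0]}

```text
clock: 7.0
tool_pos: [0.5488, -0.0942, 0.0576]
tool_rot: [-1.217, 1.203, -1.197]
force: [0.2, 0.6, 0.1]
opening: 0.499
```

```bash
python3 - <<'E'
from st import *
goal([0.55,-0.07,0.06],[1,0.013])
im=robot.read_camera('side'); cv2.imwrite('pics/side5z.png',cv2.resize(im[165:315,200:400,::-1],(800,600),interpolation=cv2.INTER_CUBIC))
E
```

```text
7.0 [ 0.5488 -0.0942  0.0576] 0.4991367224636809 [0.1781 0.6268 0.1451]
[[ 0.0125 -0.0041  0.9999]
 [-0.9999  0.0009  0.0125]
 [-0.001  -1.     -0.0041]]
shift tool mm [-24.2076  -2.3911   1.4983] rot deg [ 0.235  -0.0295 -0.0555]
```

View pics/side5z.png

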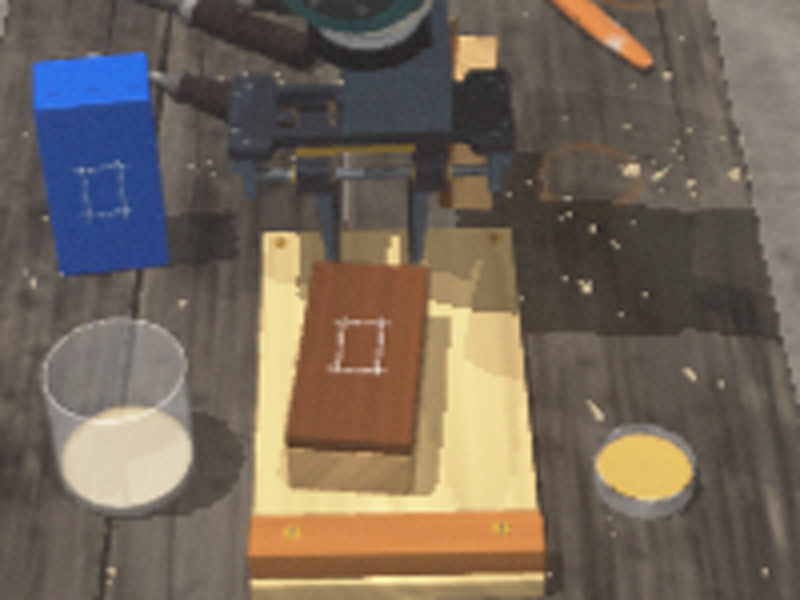

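arm_command:
  steps:
    - {"hand": 0.5,"xyz": [-8,0,0],"rotation": [0,0,0]}
    - {"hand": 0.5,"xyz": [-8,0,0],"rotation": [0,0,0]}
    - {"hand": 0.5,"xyz": [-6,0,0],"rotation": [0,0,0]}
    - {"hand": 0.5,"xyz": [-4,0,0],"rotation": [0,0,0]}
    - {"hand": 0.5,"xyz": [-4,0,0],"rotation": [0,0,0]}
    - {"hand": 0.5,"xyz": [-4,0,0],"rotation": [0,0,0]}
    - {"hand": 0.5,"xyz": [-4,0,0],"rotation": [0,0,0]}
    - {"hand": 0.5,"xyz": [-4,0,0],"rotation": [0,0,0]}
    - {"hand": 0.5,"xyz": [-4,0,0],"rotation": [0,0,0]}
    - {"hand": 0.5,"xyz": [-4,0,0],"rotation": [0,0,0]}

```text
clock: 8.05
tool_pos: [0.5499, -0.0442, 0.06]
tool_rot: [-1.215, 1.2, -1.2]
force: [0.1, -2.8, 2.9]
opening: 0.5
```

```bash
python3 - <<'E'
from st import *
print(o['force'],o['torque'])
im=robot.read_camera('side'); cv2.imwrite('pics/side6z.png',cv2.resize(im[165:315,200:400,::-1],(800,600),interpolation=cv2.INTER_CUBIC))
E
```

```text
8.05 [ 0.5499 -0.0442  0.06  ] 0.5004346136919712 [ 0.074  -2.8233  2.8869]
[[ 0.0126  0.0002  0.9999]
 [-0.9999 -0.      0.0126]
 [ 0.     -1.      0.0002]]
[ 0.074  -2.8233  2.8869] [-0.5018 -0.2962 -0.1357]
```

View pics/side6z.png

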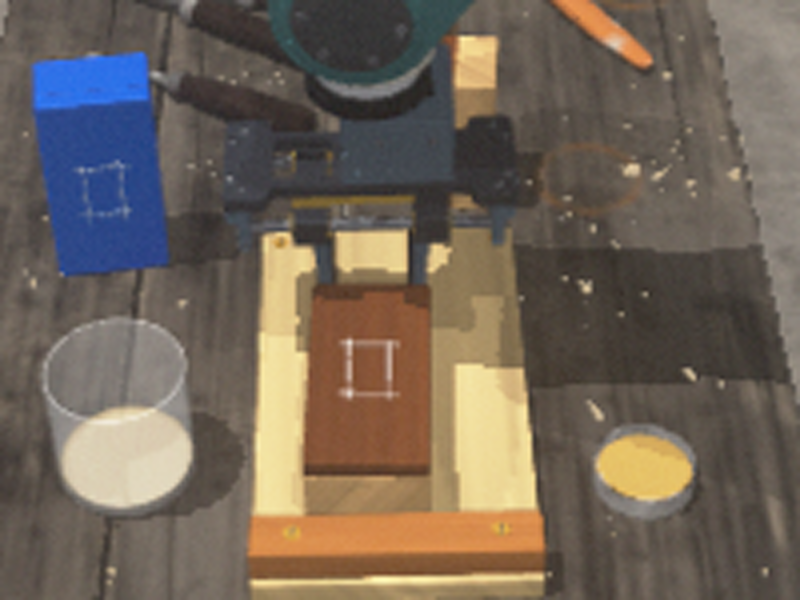

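The blank is now square with the stop, and about 14 mm of gap is left.

arm_command:
  steps:
    - {"hand": 0.5,"xyz": [-3,0,0],"rotation": [0,0,0]}
    - {"hand": 0.5,"xyz": [-3,0,0],"rotation": [0,0,0]}
    - {"hand": 0.5,"xyz": [-3,0,0],"rotation": [0,0,0]}
    - {"hand": 0.5,"xyz": [-2,0,0],"rotation": [0,0,0]}

```text
clock: 8.5
tool_pos: [0.5496, -0.0333, 0.0599]
tool_rot: [-1.215, 1.2, -1.2]
force: [0.1, -2.8, 1.0]
opening: 0.498
```

arm_command:
  steps:
    - {"hand": 0.5,"xyz": [-1,0,0],"rotation": [0,0,0]}
    - {"hand": 0.5,"xyz": [-1,0,0],"rotation": [0,0,0]}

```text
clock: 8.7
tool_pos: [0.5495, -0.0314, 0.0599]
tool_rot: [-1.215, 1.2, -1.2]
force: [-0.0, -2.7, 0.1]
opening: 0.498
```

arm_command:
  steps:
    - {"hand": 0.5,"xyz": [-1,0,0],"rotation": [0,0,0]}
    - {"hand": 0.5,"xyz": [-1,0,0],"rotation": [0,0,0]}

```text
clock: 8.9
tool_pos: [0.5495, -0.0295, 0.0599]
tool_rot: [-1.215, 1.2, -1.2]
force: [-1.1, -9.1, 2.2]
opening: 0.498
```

```bash
python3 - <<'E'
from st import *
im=robot.read_camera('side'); cv2.imwrite('pics/side7z.png',cv2.resize(im[240:315,240:340,::-1],(800,600),interpolation=cv2.INTER_CUBIC))
E
```

```text
8.9 [ 0.5495 -0.0295  0.0599] 0.4978645406634165 [-1.1351 -9.0651  2.2154]
[[ 0.0127 -0.0002  0.9999]
 [-0.9999 -0.      0.0127]
 [ 0.     -1.     -0.0002]]
```

View pics/side7z.png

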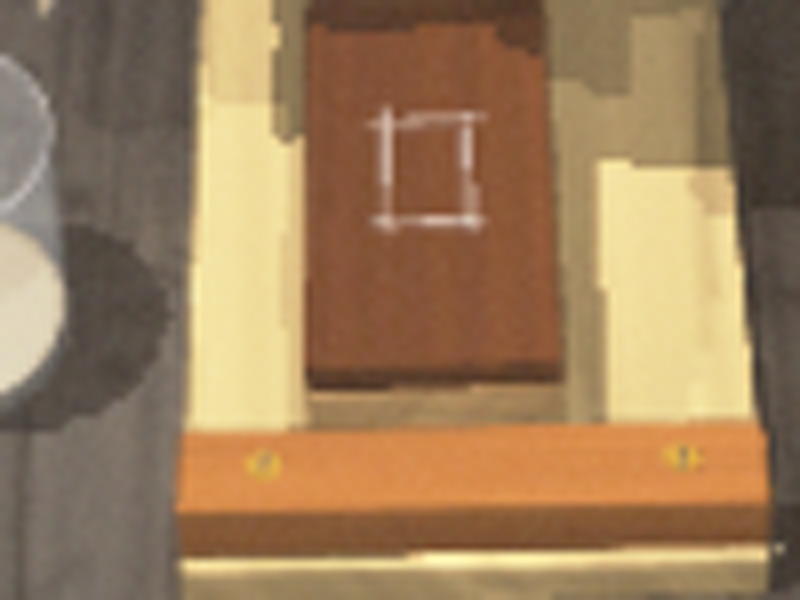

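The force jumped to 9 N, so it has touched the stop. A small extra press will seat both corners.

arm_command:
  steps:
    - {"hand": 0.5,"xyz": [-0.5,0,0],"rotation": [0,0,0]}
    - {"hand": 0.5,"xyz": [-0.5,0,0],"rotation": [0,0,0]}

```text
clock: 9.15
tool_pos: [0.5495, -0.0293, 0.06]
tool_rot: [-1.216, 1.199, -1.2]
force: [-2.3, -20.4, 1.8]
opening: 0.499
```

arm_command:
  steps:
    - {"hand": 0.5,"xyz": [-0.5,0,0],"rotation": [0,0,0]}
    - {"hand": 0.5,"xyz": [0,0,0],"rotation": [0,0,0]}
    - {"hand": 0.5,"xyz": [0,0,0],"rotation": [0,0,0]}

```text
clock: 9.45
tool_pos: [0.5494, -0.0294, 0.06]
tool_rot: [-1.217, 1.199, -1.201]
force: [-2.3, -21.7, 2.1]
opening: 0.502
```

arm_command:
  steps:
    - {"hand": 0.5,"xyz": [1,0,0],"rotation": [0,0,0]}
    - {"hand": 0.5,"xyz": [5,0,0],"rotation": [0,0,0]}
    - {"hand": 0.5,"xyz": [20,0,0],"rotation": [0,0,0]}
    - {"hand": 0.5,"xyz": [25,0,0],"rotation": [0,0,0]}
    - {"hand": 0.5,"xyz": [0,-30,0],"rotation": [0,0,0]}
    - {"hand": 0.5,"xyz": [0,-40,0],"rotation": [0,0,0]}
    - {"hand": 0.5,"xyz": [0,-40,0],"rotation": [0,0,0]}
    - {"hand": 0.5,"xyz": [0,-40,0],"rotation": [0,0,0]}
    - {"hand": 0.5,"xyz": [0,-30,0],"rotation": [0,0,0]}

```text
clock: 10.35
tool_pos: [0.5505, -0.0791, 0.2425]
tool_rot: [-1.214, 1.199, -1.201]
force: [-0.0, -0.8, 0.4]
opening: 0.499
```

arm_command:
  steps:
    - {"hand": 0.5,"xyz": [30,0,0],"rotation": [0,0,0]}
    - {"hand": 0.5,"xyz": [30,0,0],"rotation": [0,0,0]}
    - {"hand": 0.5,"xyz": [30,0,0],"rotation": [0,0,0]}
    - {"hand": 0.5,"xyz": [30,0,0],"rotation": [0,0,0]}
    - {"hand": 0.5,"xyz": [30,0,0],"rotation": [0,0,0]}
    - {"hand": 0.5,"xyz": [30,0,0],"rotation": [0,0,0]}
    - {"hand": 0.5,"xyz": [30,0,0],"rotation": [0,0,0]}
    - {"hand": 0.5,"xyz": [0,0,0],"rotation": [0,0,0]}

```text
clock: 11.15
tool_pos: [0.5528, -0.2917, 0.2399]
tool_rot: [-1.214, 1.201, -1.202]
force: [-0.5, 0.4, -0.8]
opening: 0.5
```

```bash
python3 - <<'E'
from st import *
im=robot.read_camera('side'); cv2.imwrite('pics/side8.png',im[:,:,::-1]);cv2.imwrite('pics/side8z.png',cv2.resize(im[165:315,200:400,::-1],(800,600),interpolation=cv2.INTER_CUBIC))
im=robot.read_camera('top'); cv2.imwrite('pics/top8.png',im[:,:,::-1]);cv2.imwrite('pics/top8z.png',cv2.resize(im[100:300,150:350,::-1],(800,800),interpolation=cv2.INTER_CUBIC)[:600])
E
```

```text
11.15 [ 0.5528 -0.2917  0.2399] 0.49967164296504407 [-0.4753  0.4069 -0.7761]
[[ 0.0106  0.0003  0.9999]
 [-0.9999 -0.0002  0.0106]
 [ 0.0002 -1.      0.0003]]
```

View pics/side8z.png

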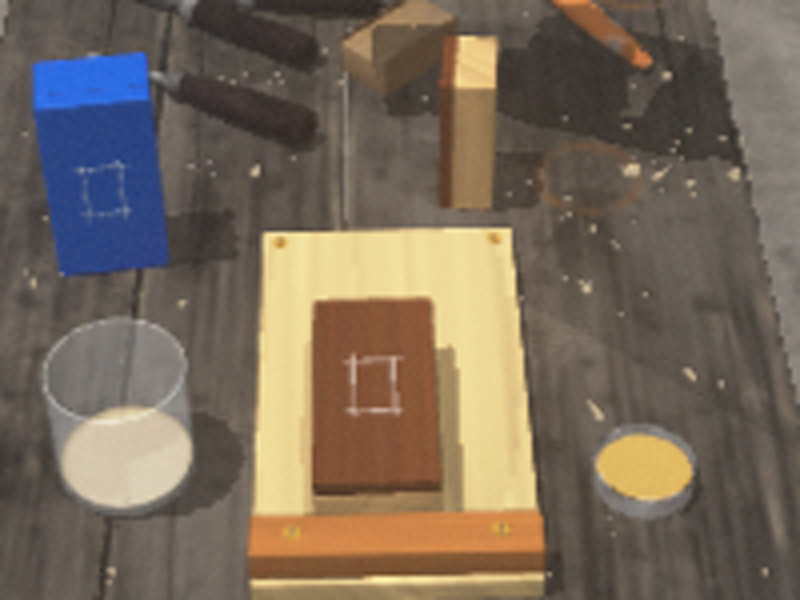

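View pics/top8z.png

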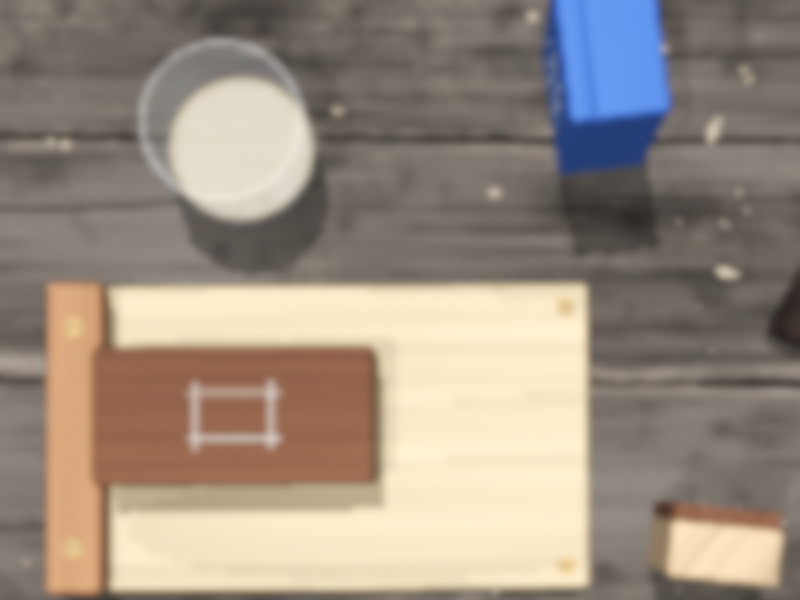

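```bash
python3 - <<'E'
from st import *
t=lambda a:np.array(a)/4.+[150,100]-.375
s=lambda a:np.array(a)/4.+[200,165]-.375
ct=robot.get_calibration('top');cs=robot.get_calibration('side')
print(onz(ct,t([(95,349),(95,484),(374,349),(375,484)]),.068),onz(ct,t([(103,284),(104,593)]),.042))
print(onz(cs,s([(314,493),(441,490),(314,298),(431,298)]),.068),onz(cs,s([(252,515),(542,514)]),.042))
a=cv2.imread('pics/top0.png').astype(int);b=cv2.imread('pics/top8.png').astype(int)
d=np.abs(a-b).max(2)
for n,(x0,x1,y0,y1) in dict(glass=(180,235,105,160),tin=(187,220,262,293)).items(): print(n,d[y0:y1,x0:x1].max())
a=cv2.imread('pics/side0.png').astype(int);b=cv2.imread('pics/side8.png').astype(int);d=np.abs(a-b).max(2)
print('sand side',d[165:186,286:309].max(),'tin',d[268:296,346:376].max())
E
```

```text
11.25 [ 0.5526 -0.2892  0.2396] 0.4974298309720702 [-0.1867  1.1858  0.773 ]
[[ 0.0116 -0.0004  0.9999]
 [-0.9999  0.0006  0.0116]
 [-0.0006 -1.     -0.0004]]
[[ 0.5818  0.1355  0.068 ]
 [ 0.51    0.1346  0.068 ]
 [ 0.5824 -0.0128  0.068 ]
 [ 0.5103 -0.0137  0.068 ]] [[0.6194 0.1373 0.042 ]
 [0.4507 0.1347 0.042 ]]
[[ 0.5827  0.1438  0.068 ]
 [ 0.5106  0.1429  0.068 ]
 [ 0.5853 -0.0138  0.068 ]
 [ 0.512  -0.0122  0.068 ]] [[0.6196 0.1378 0.042 ]
 [0.4521 0.1399 0.042 ]]
glass 9
tin 9
sand side 99 tin 11
```

The end is flush and square by the top view and by the contact force. The sanding block's difference is the arm's shadow falling on it, and its outline hasn't moved. I'm handing in.

```bash
python3 -c "
from workcell import robot
print(robot.finish_job())"
```

```text
the job is handed in; nothing more can be done
None
```

The job is done and handed in at about 11 s. I tipped the blank over with the fingertips. It fell flat, dark face up, about 5° off square. I then pushed it along the board with both fingertips, which squared it, until it met the stop, where the force rose from 3 N to about 22 N. After that I backed the hand away to about 0.25 m behind it.

**Flush and square:** In the top view its end lies at y = 135–136 mm and the stop's inner face at 135–137 mm, with less than 1° of yaw between them.

**Disagreement:** The side view put the blank's upper front edge about 4–5 mm past the stop face. I take that to be error in picking the edge, because the top view and the contact force agree with each other.

**Other objects:** The tea glass and wax tin look unchanged in the before and after pictures. The picture difference for the sanding block was large. I put it down to the arm's shadow, because its outline looks unmoved, but I did not measure its position again.

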